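# Lock the shaker for transport with its T-key

## Robot

A 6-joint arm with a two-finger parallel gripper is mounted at the origin on a cart in front of the work surface, level with it; the furniture and walls round the work are solid. World frame = base frame: x ahead of the robot, y to its left, z up, the work surface at z = 0. Lengths are in m, angles in rad, forces in N, time in s.
With the tool pointing down it reaches from about 0.3 to 0.875 m from the base axis. Payload 6.4 kg.
Tool frame: the origin (TCP) lies on the centre line of the jaws, within the pads' length; the fingertips stand 25 mm ahead of it and the grasp point (between the pads) lies 6 mm ahead of it (ctrl.tip_reach is the distance from the TCP to the fingertips, in m); z points along the fingers, y is the line along which they close (so a half turn about z gives the same grasp; the last joint's range is limited). The gripper opens to 85 mm and grips with 20 to 120 N. Pads are 22 mm wide; open, the fingers measure 114 mm over their backs; the gripper's body (76 mm by 85 mm) begins 54 mm behind the grasp point. The pads swing forward as they close: fully open they stand 13 mm farther back than shut.
Start: joints at [1.033, 0.181, 1.607, -0, 1.354, -0.206], TCP at [0.187, 0.544, 0.229] pointing down, gripper open.
Joint ranges: [-2.99, 2.99], [-0.89, 2.07], [0.3, 2.58], [-1.14, 4.28], [0, 2.63], [-3.12, 3.12]. Speed limits (rad/s): [2.57, 2.57, 3.01, 3.14, 3.14, 3.14].

## Interface

Orientations are given as a unit quaternion [w, x, y, z].
In Python, from bench import ctrl gives the robot as it stands.
- The arm moves only by the tool servo_tool, never from a script. Its argument "motion" is a list that holds one entry, the list of rows, each a list of 5 numbers: the shift along the tool's x, y, z in cm, then the turn about the tool's z in degrees, then the closure, from -1 (fully open) to 1 (shut). In form: [[[dx, dy, dz, twist, claw], ...]]. A call has 1 to 5 rows; each row is the pose to reach, as a shift and turn from the pose commanded when the call began, along the tool's axes at that moment; what a row does not reach only later rows make up. A row lasts 1/10 s, in which the tool goes at most 50 mm and 8.59 degrees, less where a joint would pass 70% of its speed; a pose out of reach is approached as far as the arm can. A call with a gripper value outside its range is refused whole. The fingers move at their own pace and stop on an object; the grip force is fixed at half the most. Time passes only in rows, so rows that repeat a pose let the fingers close. It gives the time, the measured TCP pose, the force, the opening and the grip force at its end, in the units of the state.
- ctrl.get_obs(): the state, without advancing time (a new reading comes with each control period).
- ctrl.camera(name): name is "scene" or "top" or "wrist"; returns a dict with "pixels" (420x560x3 uint8, red, green, blue), "depth" (420x560 float32, m along the optical axis (not along the pixel's ray), 0 where there is no reading), "fx", "fy", "cx", "cy" (pixels), "R" (3x3) and "t" (3): a world point X has camera coordinates R X + t; the wrist camera has in their place "hand_eye" (4x4, takes a point from camera to tool coordinates, whose origin is the TCP and whose axes are the flange's). Camera axes: x right, y down, z forward; pixel columns grow to the right and rows downward; lengths in m; the calibration is good to about 2 mm. A picture is of the moment at which its call begins: read the wrist's pose just before it.
- ctrl.hand_in(): hands the job in; it is judged then, once.
The state is a dict: "time_s": time; "q": joint angles; "dq": joint speeds; "joint_efforts": joint torques, N m; "eef_pos": TCP position; "eef_rot": TCP orientation; "wrist_force": force on the tool from outside, world axes, zero at the start; "torque": the same for the moment, N m; "opening": opening from 0.0 (shut) to 1.0 (fully open); "grasp_force": force on a finger pad.
Only numpy, scipy, OpenCV 4.12 (cv2) and the standard library are available. Lean on these libraries where they do the work, as an engineer would, in place of code of your own. Each camera call takes 0.05 s, during which the arm holds its last target. There are 200 camera calls.

## Task

Secure the shaker base for moving: take the T-key out of its stand, feel its head into the slot of the sliding steel plate on the shaker base, press it in against the spring pad, give it a quarter turn and let it go so that the spring seats the head in the cross groove under the plate. Be gentle, never force the key against the base, leave the key locked and upright, and do not disturb the timer, the tape roll or the forceps.

Things in the scene. Friction and masses are not known exactly. Their poses are not given: they have to be found in the camera images.
- key: Loose T-key, 60 g, 76 mm tall, upright in its stand; origin at the centre of its underside, z up the shaft. Steel head bar 28 (x) x 9 (y) x 8 mm at the foot (z 0 to 8), round 9 mm shaft with a 15 mm collar at z 47 to 51, black flat wing handle 44 (x) x 12 (y) mm at z 50 to 76, parallel to the bar. A half turn about z makes no difference.
- key_grip (a point): Point on the key's axis 66 mm above its origin, in the wing handle: grip here from above, across the wing's 12 mm (along the key's y).
- key_stand: Fixed grey block 64 x 48 x 44 mm on a foot 80 x 64 x 4 mm; origin at the centre of its underside. An upright well 32 (x) x 13 (y) mm, open at the top, 36 mm deep (floor at z 8 mm), holds the key's head: lift the key straight up by 40 mm or more.
- shaker_base: Fixed white housing 130 (x) x 116 (y) x 46 mm, grey control strip on its -x face; origin at the centre of its underside. On top a 6 mm steel lock plate (top at z 52 mm) between two rails along y (82 mm apart), with a through slot 32 (x) x 12 mm (y). The plate, with all below it, slides stiffly (15 N) along y; pressed down, it gives 3 N per mm, 5 mm at most.
- lock_port (a point): Middle of the shaker base (its x = y = 0) at the height of the lock plate's top; axes as the base. It does not move with the sliding plate: the slot's centre lies at x = 0 but up to 10 mm from here along y, to either side, by an amount not reported: find it by feel or by sight.
- pad_rest (a point): Nominal top of the round spring pad (34 mm) under the slot, 10 mm below the plate's top (fixed point on the base). It pushes up with 2 N at first touch and 0.5 N more per mm, and stops hard after 13 mm. Above it, under the 6 mm plate, four ribs 3 mm deep leave free the slot and a cross groove 14 mm wide along y.
- seat (a point): Where the locked key's origin rests: 14 mm below the plate's top (fixed point on the base, so up to 10 mm off along y). The head turns, either way, only with the key's origin 17 mm or more (18 to 21 is good) below the plate's top; let go after the quarter turn, the spring lifts it into the cross groove.
- timer: Bench timer 66 x 62 x 18 mm lying on the bench, a bystander; origin at the centre of its underside.
- tape_roll: Roll of tape, 100 mm across, 25 mm high, lying flat, a bystander; origin at the centre of its underside.
- forceps: Steel forceps 128 mm long lying flat, a bystander; origin at the middle of its underside.
Things that resemble listed ones, but are neither listed nor needed, are in the scene too. Leave any brown look-alike of the key alone.

How it is judged:
On the way, in this order (a step that is already met when the one before it is completed fails the run):
1. the key's head is through the slot, not yet turned: its underside more than 9 mm below the plate's top, bar along the slot (z of key in the frame of lock_port below -0.009 m and horizontal distance between key and lock_port below 0.015 m and angle between the x axis of key and the x axis of shaker_base, either way round below 0.3 rad), for 0.05 s.
2. the key is turned a quarter turn below the plate (z of key in the frame of lock_port below -0.0122 m and horizontal distance between key and lock_port below 0.015 m and angle between the x axis of key and the y axis of shaker_base, either way round below 0.25 rad), for 0.1 s.
At the end, for the whole second after the job is handed in: The key stands in the lock plate, within 0.12 rad of upright, its bar within 0.25 rad of square to the slot, seated in the cross groove by the spring (underside 12.2 to 15.8 mm below the plate's top), at rest (all of step 2 and z of key in the frame of lock_port above -0.0158 m and angle between key's own z axis and vertical below 0.12 rad and linear speed of key below 0.01 m/s and angular speed of key below 0.1 rad/s); the robot touches nothing.
It fails at once if the key is forced against the shaker base with more than 25 N (contact force between key and shaker_base above 25 N).
It fails at once if the arm or fingers push on the shaker base with more than 25 N (contact force between the arm and shaker_base above 25 N).
It fails at once if the timer is moved by more than 20 mm (distance of timer from where it was at the start of the episode above 0.02 m).
It fails at once if the tape roll is moved by more than 20 mm (distance of tape_roll from where it was at the start of the episode above 0.02 m).
It fails at once if the forceps is moved by more than 20 mm (distance of forceps from where it was at the start of the episode above 0.02 m).
It also fails if it takes over 67 s, if anything falls off the work surface, if the arm or the gripper's body presses on something with over 40 N, if the wrist force passes 120 N, or if a joint passes its speed limit or range.

## Working session

There is one attempt and no reset: what is moved stays moved. The work goes in short steps, Python scripts to look and compute and a tool call to move; the robot and the scene stay as the last step left them, time stands still between calls to the robot, and variables do not carry over. Pictures are saved under pics/ and viewed, at most 10 in all, crops included, and the job is handed in when it is done.

Besides the shell and the picture viewer there is one more tool, called after ">>>" as name(argument=value, ...), one argument or row to a line, values as JSON. servo_tool: Moves the arm, as the interface text tells. Its arguments: {"type":"object","properties":{"motion":{"type":"array"}},"required":["motion"]}

```bash
ls; mkdir -p pics; cat > h.py <<'E'
import numpy as np, cv2
from bench import ctrl
def save(n,im): cv2.imwrite('pics/'+n+'.png',cv2.cvtColor(im,cv2.COLOR_RGB2BGR))
def cloud(c):
    d=c['depth'];v,u=np.mgrid[:d.shape[0],:d.shape[1]]
    P=np.stack([(u-c['cx'])/c['fx']*d,(v-c['cy'])/c['fy']*d,d],-1)
    return (P-c['t'])@np.array(c['R'])
E
python3 - <<'E'
from h import *
o=ctrl.get_obs();print(o,ctrl.tip_reach)
for n in('scene','top'):
    c=ctrl.camera(n);save(n,c['pixels']);np.savez(n,**c);print(n,c['fx'],c['R'],c['t'])
E
```

```text
pics
{'time_s': 0.0, 'q': array([ 1.03270648e+00,  1.81538772e-01,  1.60800411e+00, -3.30646958e-05,
        1.35379425e+00, -2.06310449e-01]), 'dq': array([ 0.00192873, -0.00059421, -0.00058883,  0.00101765, -0.00049339,
        0.00112393]), 'joint_efforts': array([-1.40610660e-03, -4.44876337e+01, -3.51336730e+01, -7.48492330e-04,
        9.13632161e-03, -8.46007083e-06]), 'eef_pos': array([0.18700127, 0.54315589, 0.22828731]), 'eef_rot': array([-3.02168450e-04,  1.65126294e-01,  9.86272045e-01, -8.18389625e-04]), 'wrist_force': array([ 0.2289985 , -0.10955011,  0.33800253]), 'torque': array([-0.03810695, -0.03579735,  0.035734  ]), 'grasp_force': 0.0, 'opening': 1.0005890407852482} 0.025
scene 451.5354758928274 [[ 0.43527215 -0.89996886 -0.02437648]
 [-0.49035704 -0.21428106 -0.84476837]
 [ 0.7550418   0.37965732 -0.53457665]] [-0.33345062  0.29919577  0.86033928]
top 387.6042959133929 [[-0.02054705 -0.99943678 -0.02653193]
 [-0.99011801  0.02402329 -0.13816371]
 [ 0.13872328  0.02343089 -0.99005396]] [-0.09986908  0.52955592  0.92898483]
```

View pics/scene.png

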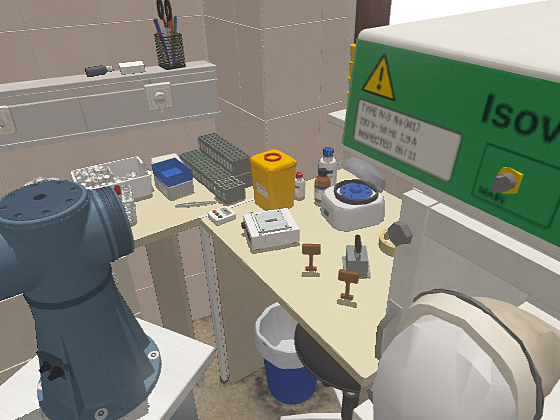

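View pics/top.png

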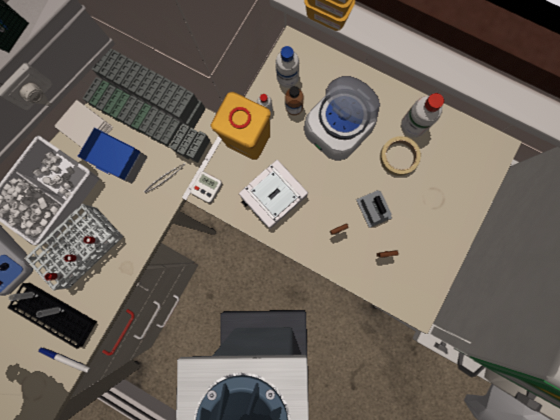

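The top view shows the white base at about (273,193) with its slot plate, the stand with the black key wing at (376,207), the tape at (401,156), the timer at (205,186), the forceps at (165,178), and brown decoys at (340,230) and (387,254). The scene view shows the same layout, with the key upright.

```bash
python3 - <<'E'
from h import *
c=dict(np.load('top.npz'));P=cloud(c);im=c['pixels'];hsv=cv2.cvtColor(im,cv2.COLOR_RGB2HSV)
def rect(m,n):
    Q=P[m][:,:2].astype(np.float32);r=cv2.minAreaRect(Q*1000);print(n,m.sum(),r,np.percentile(P[m][:,2],[5,50,95]))
v,u=np.mgrid[:420,:560]
def box(u0,u1,v0,v1): return (u>=u0)&(u<u1)&(v>=v0)&(v<v1)
b=box(232,315,155,232);z=P[...,2]
rect(b&(z>.040)&(z<.060),'housing')
pl=b&(z>.0495)&(z<.06);rect(pl,'plate')
s=box(350,400,180,235)
rect(s&(z>.038)&(z<.052),'standtop'); rect(s&(z>.065),'wing')
rect(s&(hsv[...,2]<60),'dark')
C=np.hstack([im[150:235,230:400]]);save('crop1',cv2.resize(C,None,fx=4.7,fy=4.7,interpolation=cv2.INTER_CUBIC))
for n,(uu,vv) in dict(bench=(300,240),tape=(401,140),decoy1=(340,229),decoy2=(387,253)).items(): print(n,P[vv,uu])
E
```

```text
housing 2431 ((571.2681884765625, -68.40564727783203), (172.1403045654297, 130.32322692871094), 40.317222595214844) [0.04321501 0.04893976 0.05401348]
plate 1138 ((561.6779174804688, -70.8668212890625), (166.1461181640625, 106.03755950927734), 50.55923843383789) [0.04991445 0.05203995 0.05475354]
standtop 370 ((510.322998046875, -340.8072509765625), (64.01701354980469, 48.386314392089844), 21.73097801208496) [0.04069689 0.0440401  0.04684321]
wing 137 ((463.04742431640625, -235.52841186523438), (43.34561538696289, 241.8931427001953), 24.370399475097656) [0.06790139 0.08319428 0.9902608 ]
dark 270 ((505.7201843261719, -340.6840515136719), (70.21009826660156, 46.213035583496094), 22.31739616394043) [0.00312499 0.04423584 0.08537746]
bench [ 0.43423749 -0.15227385  0.0014194 ]
tape [ 0.68076834 -0.41507024  0.02843322]
decoy1 [ 0.45487752 -0.24554106  0.07589842]
decoy2 [ 0.39670654 -0.35207865  0.0758104 ]
```

View pics/crop1.png

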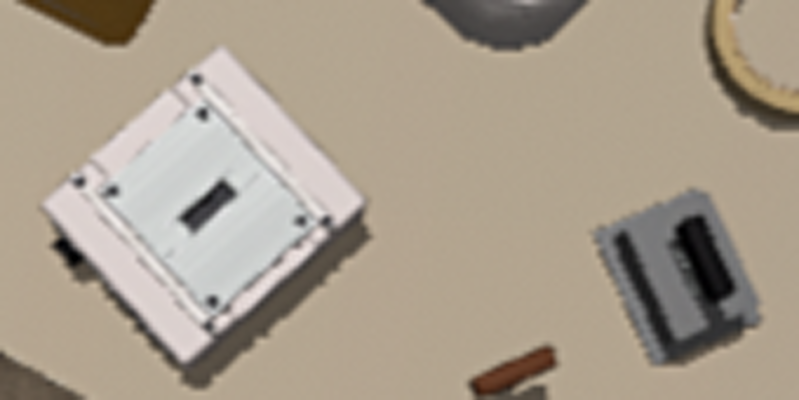

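The crop shows the slot as a dark bar from crop (185,220) to (235,185) on the steel plate. The key's wing runs from (690,225) to (720,295). Next I'll get precise positions for both.

```bash
cat >> h.py <<'E'
def cast(c,uv,zp):
    R=np.array(c['R']);t=np.array(c['t']);o=-R.T@t
    uv=np.atleast_2d(uv).astype(float)
    d=np.c_[(uv[:,0]-c['cx'])/c['fx'],(uv[:,1]-c['cy'])/c['fy'],np.ones(len(uv))]@R
    return o+d*((zp-o[2])/d[:,2])[:,None]
def mask_rect(m,c,zp):
    n,l,st,_=cv2.connectedComponentsWithStats(m.astype(np.uint8));k=1+np.argmax(st[1:,4])
    v,u=np.nonzero(l==k);q=cast(c,np.c_[u,v],zp)[:,:2]*1000
    w,V=np.linalg.eigh(np.cov((q-q.mean(0)).T))
    return q.mean(0).round(1),np.sqrt(12*w).round(1),np.degrees(np.arctan2(V[1,1],V[0,1])).round(1),len(q)
E
python3 - <<'E'
from h import *
c=dict(np.load('top.npz'));P=cloud(c);im=c['pixels'];z=P[...,2]
g=im.max(-1);v,u=np.mgrid[:420,:560]
def box(u0,u1,v0,v1): return (u>=u0)&(u<u1)&(v>=v0)&(v<v1)
print('slot',mask_rect(box(262,286,184,202)&(g<130),c,.052))
s=box(350,400,180,235)
print('wing',mask_rect(s&(z>.06)&(z<.1)&(g<70),c,.076),mask_rect(box(370,390,192,216)&(g<50),c,.076))
# housing: white-ish
h=(g>150)&(im.min(-1).astype(int)>g.astype(int)*.86)&box(232,315,150,235)&(z>.035)
r,_=cv2.findContours(h.astype(np.uint8),0,1),0
k=max(r[0],key=cv2.contourArea)[:,0];q=cast(c,k,.046)[:,:2].astype(np.float32)*1000
print('housing',cv2.minAreaRect(q))
# scene view
c=dict(np.load('scene.npz'));P=cloud(c);z=P[...,2];im=c['pixels'];g=im.max(-1)
m=(abs(P[...,0]-.51)<.05)&(abs(P[...,1]+.34)<.05)
mw=m&(z>.056)&(z<.09)
print('scene wing',mw.sum(),P[mw].mean(0));mt=m&(z>.04)&(z<.047);print(cv2.minAreaRect(P[mt][:,:2].astype(np.float32)*1000))
E
```

```text
slot (array([547.7, -90. ]), array([11. , 31.1]), np.float64(129.2), 56)
wing (array([ 509.6, -340.2]), array([16.3, 43. ]), np.float64(-160.6), 126) (array([ 509.7, -340.5]), array([16.8, 43.1]), np.float64(-161.6), 129)
housing ((550.0166625976562, -86.95065307617188), (116.50457000732422, 128.20472717285156), 40.73063278198242)
scene wing 107 [ 0.50340508 -0.34059806  0.07812309]
((511.8137512207031, -338.4835510253906), (68.9404525756836, 47.997581481933594), 22.31094741821289)
```

>>> servo_tool(
  motion=[
    [[-2.96,-3.65,0,0,-1],[-5.92,-7.3,0,0,-1],[-8.88,-10.95,0,0,-1],[-11.84,-14.6,0,0,-1],[-14.8,-18.25,0,0,-1]],
  ],
)

```text
time_s: 0.6
eef_pos: [0.2677, 0.3212, 0.2288]
eef_rot: [-0.0, 0.165, 0.986, -0.0]
wrist_force: [0.2, -0.1, -0.5]
opening: 0.996
grasp_force: 0.0
```

>>> servo_tool(
  motion=[
    [[-2.96,-3.65,0,0,-1],[-5.92,-7.3,0,0,-1],[-8.88,-10.95,0,0,-1],[-11.84,-14.6,0,0,-1],[-14.8,-18.25,0,0,-1]],
  ],
)

```text
time_s: 1.1
eef_pos: [0.3483, 0.1004, 0.2292]
eef_rot: [0.0, 0.165, 0.986, 0.0]
wrist_force: [0.3, 0.4, 0.2]
opening: 1.002
grasp_force: 0.0
```

>>> servo_tool(
  motion=[
    [[-2.96,-3.65,0,0,-1],[-5.92,-7.3,0,0,-1],[-8.88,-10.95,0,0,-1],[-11.84,-14.6,0,0,-1],[-14.8,-18.25,0,0,-1]],
  ],
)

```text
time_s: 1.6
eef_pos: [0.4288, -0.1206, 0.229]
eef_rot: [-0.0, 0.166, 0.986, 0.0]
wrist_force: [1.1, 0.4, 0.3]
opening: 1.0
grasp_force: 0.0
```

>>> servo_tool(
  motion=[
    [[-2.96,-3.65,0,-8,-1],[-5.92,-7.3,0,-16,-1],[-8.88,-10.95,0,-24,-1],[-11.84,-14.6,0,-32,-1],[-14.8,-18.25,0,-40,-1]],
  ],
)

```text
time_s: 2.1
eef_pos: [0.5093, -0.3411, 0.2285]
eef_rot: [-0.0, -0.185, 0.983, 0.0]
wrist_force: [0.2, 0.3, -0.3]
opening: 1.0
grasp_force: 0.0
```

>>> servo_tool(
  motion=[
    [[0,0,0,0,-1],[0,0,0,0,-1],[0,0,0,0,-1]],
  ],
)

```text
time_s: 2.4
eef_pos: [0.5088, -0.3384, 0.2287]
eef_rot: [-0.0, -0.182, 0.983, 0.001]
wrist_force: [-0.1, 0.3, -0.7]
opening: 0.998
grasp_force: 0.0
```

```bash
cat >> h.py <<'E'
from scipy.spatial.transform import Rotation as Ro
def wrist():
    o=ctrl.get_obs();c=dict(ctrl.camera('wrist'))
    H=np.array(c['hand_eye']);w,x,y,z=o['eef_rot']
    Rt=Ro.from_quat([x,y,z,w]).as_matrix();Rw=Rt@H[:3,:3];tw=Rt@H[:3,3]+o['eef_pos']
    c['R']=Rw.T;c['t']=-Rw.T@tw;return o,c,Rt
E
python3 - <<'E'
from h import *
o,c,Rt=wrist();save('w1',c['pixels']);np.savez('w1',**c)
P=cloud(c);z=P[...,2];g=c['pixels'].max(-1)
n=np.hypot(P[...,0]-.51,P[...,1]+.34)<.045
m=n&(z>.068)&(z<.09)&(g<90)
print('wing',m.sum(),np.median(z[m]),mask_rect(m,c,.076))
m=n&(z>.038)&(z<.05);print('stand',m.sum(),cv2.minAreaRect(P[m][:,:2].astype(np.float32)*1000))
print(o['eef_pos'],np.degrees(np.arctan2(Rt[1,1],Rt[0,1])))
E
```

```text
wing 635 0.08256920639571681 (array([ 510.7, -340.5]), array([11.7, 46.4]), np.float64(-158.9), 635)
stand 2367 ((511.12274169921875, -340.25921630859375), (64.36932373046875, 47.79638671875), 21.861835479736328)
[ 0.50883223 -0.33838732  0.22868671] 110.96110980416348
```

View pics/w1.png

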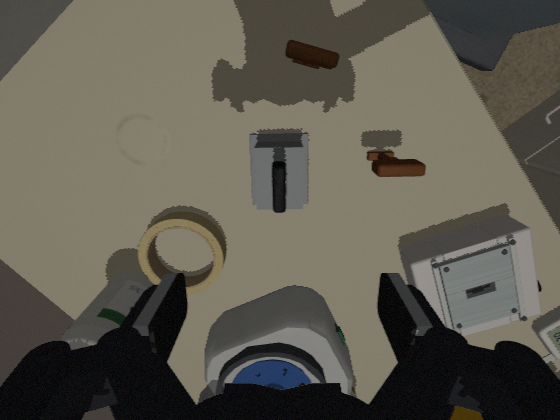

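The wrist view shows the wing at (279,186), with both decoys well clear of the fingers. The key stands on the well floor at z = 8 mm, so its wing top is at 84 mm, and I'll recast at that height.

```bash
python3 - <<'E'
from h import *
for f in('w1','top'):
    c=dict(np.load(f+'.npz'));P=cloud(c);z=P[...,2];g=c['pixels'].max(-1)
    m=(np.hypot(P[...,0]-.51,P[...,1]+.34)<.045)&(z>(.079 if f=='w1' else .075))&(z<.095)&(g<90)
    r=mask_rect(m,c,.084);print(f,r)
o=ctrl.get_obs();w,x,y,zz=o['eef_rot'];Rt=Ro.from_quat([x,y,zz,w]).as_matrix()
print(o['eef_pos'],Rt.T@(np.array([.5103,-.3405,.080])-o['eef_pos'])*100)
E
```

```text
w1 (array([ 509.6, -340.9]), array([11.4, 42.9]), np.float64(-158.9), 602)
top (array([ 509.8, -339.4]), array([13.4, 42.6]), np.float64(-158.1), 105)
[ 0.50898308 -0.33816525  0.22913486] [-0.04095715 -0.27509776 14.9133017 ]
```

>>> servo_tool(
  motion=[
    [[0,-0.2,4,0,-1],[0,-0.2,8,0,-1],[0,-0.2,11,0,-1],[0,-0.2,13,0,-1],[0,-0.2,14,0,-1]],
  ],
)

```text
time_s: 2.95
eef_pos: [0.509, -0.339, 0.0875]
eef_rot: [-0.001, -0.183, 0.983, 0.001]
wrist_force: [-0.3, -0.2, -0.2]
opening: 0.997
grasp_force: 0.0
```

>>> servo_tool(
  motion=[
    [[0,0,0.5,0,-1],[0,0,0.9,0,-1],[0,0,0.9,0,-0.3],[0,0,0.9,0,0.3],[0,0,0.9,0,0.5]],
  ],
)

```text
time_s: 3.45
eef_pos: [0.5104, -0.3417, 0.0812]
eef_rot: [0.0, -0.182, 0.983, -0.001]
wrist_force: [-0.7, 0.2, -0.7]
opening: 0.518
grasp_force: 0.0
```

>>> servo_tool(
  motion=[
    [[0,0,0,0,0.6],[0,0,0,0,0.65],[0,0,0,0,0.7],[0,0,0,0,0.75],[0,0,0,0,1]],
  ],
)

```text
time_s: 3.95
eef_pos: [0.5101, -0.3415, 0.0805]
eef_rot: [0.0, -0.182, 0.983, -0.0]
wrist_force: [-0.1, -0.5, 2.2]
opening: 0.093
grasp_force: 58.7
```

>>> servo_tool(
  motion=[
    [[0,0,0,0,1],[0,0,0,0,1],[0,0,0,0,1]],
  ],
)

```text
time_s: 4.25
eef_pos: [0.5101, -0.3414, 0.0805]
eef_rot: [0.0, -0.182, 0.983, -0.0]
wrist_force: [-0.4, 0.8, 3.3]
opening: 0.092
grasp_force: 58.9
```

>>> servo_tool(
  motion=[
    [[0,0,-1,0,1],[0,0,-2.5,0,1],[0,0,-5,0,1],[0,0,-7.5,0,1],[0,0,-10,0,1]],
  ],
)

```text
time_s: 4.75
eef_pos: [0.51, -0.3412, 0.1823]
eef_rot: [0.0, -0.182, 0.983, -0.0]
wrist_force: [-0.3, 0.8, -1.4]
opening: 0.092
grasp_force: 58.6
```

```bash
python3 - <<'E'
from h import *
o,c,Rt=wrist();save('w2',c['pixels'][0:420]);np.savez('w2',**c);print(o['eef_pos'],o['wrist_force'],o['opening'],o['grasp_force'],o['q'],np.degrees(np.arctan2(Rt[1,1],Rt[0,1])))
E
```

```text
[ 0.50995657 -0.34124137  0.182303  ] [-0.26994407  0.84377885 -1.40834788] 0.09169951695405885 58.64924110472202 [-7.82907187e-01  3.07772845e-01  1.55015302e+00  1.38970903e-08
  1.28300296e+00 -2.72005399e+00] 110.99033095262035
```

View pics/w2.png

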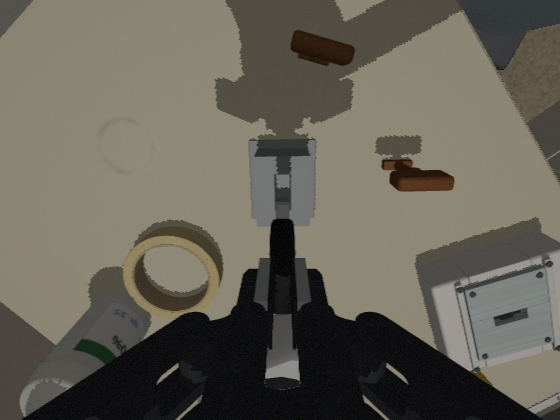

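The wrist view shows the key lifted clear of the stand, wing in the jaws at (283,245), well empty at (283,185). The slot is visible at (510,318), so I'll measure it from here and plan the transfer.

```bash
python3 - <<'E'
from h import *
v,u=np.mgrid[:420,:560]
for f,b in(('w1',(462,502,278,304)),('w2',(490,535,302,334))):
    c=dict(np.load(f+'.npz'));g=c['pixels'].max(-1)
    m=(u>b[0])&(u<b[1])&(v>b[2])&(v<b[3])&(g<110);print(f,mask_rect(m,c,.052))
# key tilt seen in scene cam
c=dict(ctrl.camera('scene'));P=cloud(c);z=P[...,2];o=ctrl.get_obs();e=o['eef_pos']
n=(np.hypot(P[...,0]-e[0],P[...,1]-e[1])<.035)&(z>.09)&(z<e[2]-.03)
for a in np.arange(.09,.16,.01):
    k=n&(z>=a)&(z<a+.01)
    if k.sum(): print(round(a,3),k.sum(),np.median(P[k],0).round(4),np.ptp(P[k][:,:2],0).round(3))
w,x,y,zz=o['eef_rot'];Rt=Ro.from_quat([x,y,zz,w]).as_matrix()
print((Rt.T@(np.array([.5475,-.0895,e[2]])-e)*100).round(2))
E
```

```text
w1 (array([547.2, -88.5]), array([13.1, 32.8]), np.float64(130.3), 304)
w2 (array([547.1, -88.7]), array([12.7, 32.2]), np.float64(130.3), 362)
0.11 7 [ 0.5028 -0.3458  0.1188] [0.005 0.007]
0.12 23 [ 0.51   -0.3425  0.1241] [0.022 0.014]
0.13 14 [ 0.5106 -0.3403  0.1349] [0.009 0.008]
0.14 14 [ 0.5117 -0.3421  0.1451] [0.009 0.007]
0.15 7 [ 0.5105 -0.3407  0.1535] [0.006 0.008]
[-12.4   22.41  -0.13]
```

>>> servo_tool(
  motion=[
    [[-2.4,4.3,0,8,1],[-4.8,8.6,0,16,1],[-7.2,12.9,0,24,1],[-9.6,17.2,0,32,1],[-12,21.5,0,40,1]],
  ],
)

```text
time_s: 5.35
eef_pos: [0.5443, -0.0975, 0.18]
eef_rot: [-0.0, 0.165, 0.986, 0.0]
wrist_force: [1.9, -0.1, 0.3]
opening: 0.093
grasp_force: 58.7
```

>>> servo_tool(
  motion=[
    [[0,0,0,8,1],[0,0,0,16,1],[0,0,0,24,1],[0,0,0,30.7,1],[0,0,0,30.7,1]],
  ],
)

```text
time_s: 5.85
eef_pos: [0.5444, -0.0993, 0.1798]
eef_rot: [-0.0, 0.418, 0.908, 0.0]
wrist_force: [0.1, 0.1, 0.0]
opening: 0.093
grasp_force: 58.8
```

```bash
cat >> h.py <<'E'
def togo(X,Y):
    o=ctrl.get_obs();e=o['eef_pos'];w,x,y,z=o['eef_rot'];Rt=Ro.from_quat([x,y,z,w]).as_matrix()
    print('tcp',e.round(4),'yaw',np.degrees(np.arctan2(Rt[1,1],Rt[0,1])).round(2),'togo cm',(Rt.T@(np.array([X,Y,e[2]])-e)*100).round(2),'F',o['wrist_force'].round(2),'Ftool',(Rt.T@o['wrist_force']).round(2),'Ttool',(Rt.T@o['torque']).round(3),'q',o['q'].round(2))
E
python3 - <<'E'
from h import *
togo(.5473,-.0890)
o,c,Rt=wrist();np.savez('w3',**c);a=c['pixels']
s=ctrl.camera('scene');np.savez('s3',**s);b=cv2.resize(s['pixels'][120:300,180:400],(560,458),interpolation=cv2.INTER_CUBIC)
save('w3',np.vstack([cv2.resize(a,(400,300)),cv2.resize(b,(400,300))]))
E
```

```text
tcp [ 0.5444 -0.0993  0.1798] yaw 40.59 togo cm [0.59 0.89 0.  ] F [0.08 0.09 0.01] Ftool [ 0.02  0.12 -0.01] Ttool [-0.022 -0.05  -0.051] q [-0.4   0.18  1.71  0.    1.25 -1.1 ]
```

View pics/w3.png

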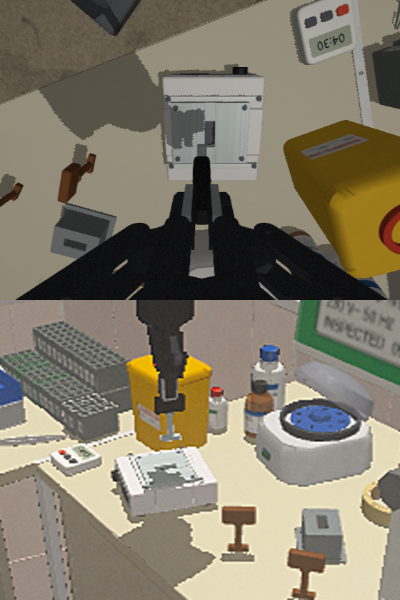

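The key hangs upright above the plate. In the wrist half (composite at 0.71 scale) the slot shows at about (209,133). I'll re-measure the slot and the key's head.

```bash
python3 - <<'E'
from h import *
v,u=np.mgrid[:420,:560]
c=dict(np.load('w3.npz'));g=c['pixels'].max(-1)
print(g[186,280:310],g[165:210,293])
m=(u>280)&(u<308)&(v>165)&(v<208)&(g<75);print('slot',mask_rect(m,c,.052))
c=dict(np.load('s3.npz'));P=cloud(c);z=P[...,2];o=ctrl.get_obs();e=o['eef_pos']
n=(np.hypot(P[...,0]-e[0],P[...,1]-e[1])<.03)&(z<.155)&(z>.095)
for a in np.arange(.1,.155,.009):
    k=n&(z>=a)&(z<a+.009)
    if k.sum(): print(round(a,3),k.sum(),P[k].mean(0).round(4),np.ptp(P[k][:,:2],0).round(3))
togo(.5473,-.089)
E
```

```text
[157 157 156 158 159 155 121  68  70  69  73  70  71  71  69  72  55  40
  37  35  51 131 157 155 155 156 158 160 161 160] [162 163 163 162 120  74  73  74  74  72  74  71  73  72  71  72  71  73
  71  72  72  71  72  73  71  74  72  71  71  71  69  69  70  70  69  68
  58  42  83  71  76 137 155 156 157]
slot (array([547. , -87.9]), array([12.7, 30.6]), np.float64(127.3), 480)
0.1 1 [ 0.5395 -0.0913  0.1088] [0. 0.]
0.109 44 [ 0.5443 -0.0994  0.1139] [0.02  0.026]
0.118 11 [ 0.5449 -0.0991  0.1225] [0.011 0.009]
0.127 12 [ 0.5443 -0.1003  0.1315] [0.011 0.008]
0.136 10 [ 0.5423 -0.0994  0.1414] [0.005 0.006]
0.145 7 [ 0.5417 -0.0994  0.1505] [0.002 0.006]
0.154 1 [ 0.5426 -0.1028  0.1542] [0. 0.]
tcp [ 0.5445 -0.0995  0.18  ] yaw 40.81 togo cm [0.61 0.9  0.  ] F [-0.62  0.18 -0.94] Ftool [ 0.54 -0.35  0.94] Ttool [-0.039  0.041  0.018] q [-0.4   0.18  1.71 -0.    1.25 -1.11]
```

>>> servo_tool(
  motion=[
    [[0.65,0.93,0,0,1],[0.65,0.93,2,0,1],[0.65,0.93,4,0,1],[0.65,0.93,4.9,0,1],[0.65,0.93,4.9,0,1]],
  ],
)

```text
time_s: 6.45
eef_pos: [0.5466, -0.0878, 0.1297]
eef_rot: [-0.002, 0.417, 0.909, -0.0]
wrist_force: [-0.6, -0.1, -0.1]
opening: 0.092
grasp_force: 58.8
```

```bash
python3 - <<'E'
from h import *
togo(.5472,-.0886)
s=ctrl.camera('scene');o,c,Rt=wrist();np.savez('w4',**c)
save('w4',np.vstack([cv2.resize(c['pixels'][130:330,180:400],(440,290),interpolation=2),cv2.resize(s['pixels'][190:260,230:310],(440,300),interpolation=2)]))
E
```

```text
tcp [ 0.5466 -0.0878  0.1297] yaw 40.69 togo cm [-0.11 -0.01 -0.  ] F [-0.55 -0.07 -0.08] Ftool [ 0.31 -0.47  0.08] Ttool [-0.007  0.055  0.05 ] q [-0.37  0.25  1.74  0.    1.15 -1.08]
```

View pics/w4.png

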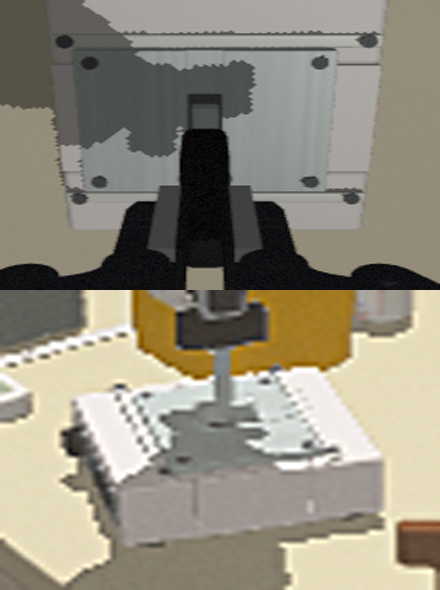

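The slot (crop x 189–221) lies centred under the wing (181–228), so the tool is well aligned across the slot. I'll descend gently and watch the force.

>>> servo_tool(
  motion=[
    [[-0.1,0,0.2,0,1],[-0.1,0,0.4,0,1],[-0.1,0,0.5,0,1],[-0.1,0,0.6,0,1],[-0.1,0,0.65,0,1]],
  ],
)

```text
time_s: 7.05
eef_pos: [0.5482, -0.0894, 0.1247]
eef_rot: [0.0, 0.418, 0.909, -0.0]
wrist_force: [-0.6, -0.2, -0.1]
opening: 0.089
grasp_force: 58.8
```

>>> servo_tool(
  motion=[
    [[0,0,0.1,0,1],[0,0,0.15,0,1],[0,0,0.2,0,1],[0,0,0.2,0,1]],
  ],
)

```text
time_s: 7.45
eef_pos: [0.5481, -0.0893, 0.1225]
eef_rot: [-0.0, 0.418, 0.909, -0.0]
wrist_force: [0.3, 0.8, -0.9]
opening: 0.095
grasp_force: 58.9
```

>>> servo_tool(
  motion=[
    [[0,0,0.1,0,1],[0,0,0.15,0,1],[0,0,0.2,0,1],[0,0,0.2,0,1]],
  ],
)

```text
time_s: 7.85
eef_pos: [0.5481, -0.0894, 0.1205]
eef_rot: [-0.0, 0.418, 0.909, -0.0]
wrist_force: [-1.0, -0.1, -0.0]
opening: 0.091
grasp_force: 58.9
```

>>> servo_tool(
  motion=[
    [[0,0,0.1,0,1],[0,0,0.2,0,1],[0,0,0.25,0,1],[0,0,0.25,0,1]],
  ],
)

```text
time_s: 8.25
eef_pos: [0.5481, -0.0893, 0.118]
eef_rot: [-0.0, 0.418, 0.909, -0.0]
wrist_force: [-0.2, 0.4, -0.7]
opening: 0.097
grasp_force: 58.9
```

```bash
python3 -c "
from h import *
togo(.5472,-.0886)"
```

```text
tcp [ 0.5481 -0.0893  0.118 ] yaw 40.63 togo cm [ 0.12 -0.02  0.  ] F [-0.19  0.36 -0.74] Ftool [0.39 0.09 0.74] Ttool [-0.048 -0.003 -0.025] q [-0.38  0.26  1.75 -0.    1.13 -1.08]
```

>>> servo_tool(
  motion=[
    [[0,0,0.1,0,1],[0,0,0.2,0,1],[0,0,0.3,0,1],[0,0,0.3,0,1]],
  ],
)

```text
time_s: 8.65
eef_pos: [0.5481, -0.0893, 0.115]
eef_rot: [-0.0, 0.418, 0.909, -0.0]
wrist_force: [-0.1, -1.1, -0.4]
opening: 0.09
grasp_force: 58.9
```

>>> servo_tool(
  motion=[
    [[0,0,0.1,0,1],[0,0,0.2,0,1],[0,0,0.3,0,1],[0,0,0.3,0,1]],
  ],
)

```text
time_s: 9.05
eef_pos: [0.5483, -0.0894, 0.1123]
eef_rot: [0.0, 0.418, 0.909, 0.0]
wrist_force: [-0.4, 0.7, 2.4]
opening: 0.092
grasp_force: 59.6
```

>>> servo_tool(
  motion=[
    [[0,0,0.1,0,1],[0,0,0.2,0,1],[0,0,0.3,0,1],[0,0,0.4,0,1],[0,0,0.4,0,1]],
  ],
)

```text
time_s: 9.55
eef_pos: [0.5483, -0.0894, 0.1082]
eef_rot: [0.0, 0.418, 0.909, 0.0]
wrist_force: [-1.5, 1.6, 3.6]
opening: 0.093
grasp_force: 60.1
```

>>> servo_tool(
  motion=[
    [[0,0,0.1,0,1],[0,0,0.2,0,1],[0,0,0.3,0,1],[0,0,0.35,0,1],[0,0,0.35,0,1]],
  ],
)

```text
time_s: 10.05
eef_pos: [0.5484, -0.0894, 0.1048]
eef_rot: [0.0, 0.418, 0.909, 0.0]
wrist_force: [-0.3, 0.7, 5.8]
opening: 0.093
grasp_force: 60.5
```

```bash
python3 -c "
from h import *
togo(.5472,-.0886)"
```

```text
tcp [ 0.5484 -0.0894  0.1048] yaw 40.63 togo cm [ 0.14 -0.03 -0.  ] F [-0.27  0.71  5.83] Ftool [ 0.71  0.26 -5.83] Ttool [-0.001  0.21   0.023] q [-0.38  0.28  1.76  0.    1.1  -1.08]
```

>>> servo_tool(
  motion=[
    [[0,0,0.05,5,1],[0,0,0.05,10,1],[0,0,0.05,15,1],[0,0,0.05,20,1],[0,0,0.05,20,1]],
  ],
)

```text
time_s: 10.55
eef_pos: [0.5489, -0.0897, 0.1047]
eef_rot: [0.001, 0.57, 0.822, 0.0]
wrist_force: [0.5, -0.6, 6.6]
opening: 0.091
grasp_force: 60.5
```

```bash
python3 -c "
from h import *
togo(.5472,-.0886)"
```

```text
tcp [ 0.5489 -0.0897  0.1047] yaw 20.49 togo cm [ 0.16 -0.12 -0.  ] F [ 0.53 -0.55  6.57] Ftool [-0.71  0.31 -6.57] Ttool [0.012 0.039 0.005] q [-0.38  0.28  1.76 -0.    1.1  -0.73]
```

Turning freely with no torque, so I'll continue.

>>> servo_tool(
  motion=[
    [[0,0,0,6,1],[0,0,0,12,1],[0,0,0,18,1],[0,0,0,24,1],[0,0,0,30,1]],
  ],
)

```text
time_s: 11.05
eef_pos: [0.5489, -0.0898, 0.1047]
eef_rot: [0.001, 0.764, 0.645, 0.0]
wrist_force: [0.2, 0.1, 5.7]
opening: 0.096
grasp_force: 60.5
```

>>> servo_tool(
  motion=[
    [[0,0,0,6,1],[0,0,0,12,1],[0,0,0,18,1],[0,0,0,24,1],[0,0,0,30,1]],
  ],
)

```text
time_s: 11.55
eef_pos: [0.5489, -0.0898, 0.1047]
eef_rot: [0.001, 0.905, 0.426, 0.001]
wrist_force: [0.6, -0.7, 6.2]
opening: 0.091
grasp_force: 60.5
```

>>> servo_tool(
  motion=[
    [[0,0,0,5,1],[0,0,0,10,1],[0,0,0,10,1],[0,0,0,10,1]],
  ],
)

```text
time_s: 11.95
eef_pos: [0.5489, -0.0898, 0.1047]
eef_rot: [0.001, 0.938, 0.347, 0.001]
wrist_force: [0.3, -0.1, 5.2]
opening: 0.093
grasp_force: 60.4
```

```bash
python3 -c "
from h import *
togo(.5472,-.0886)"
```

```text
tcp [ 0.5489 -0.0898  0.1047] yaw -49.38 togo cm [-0.05 -0.2  -0.  ] F [ 0.34 -0.09  5.24] Ftool [ 0.2   0.3  -5.24] Ttool [0.056 0.036 0.051] q [-0.38  0.28  1.76 -0.    1.1   0.49]
```

>>> servo_tool(
  motion=[
    [[0,0,-0.15,0,1],[0,0,-0.3,0,1],[0,0,-0.4,0,1],[0,0,-0.45,0,1],[0,0,-0.45,0,1]],
  ],
)

```text
time_s: 12.45
eef_pos: [0.5483, -0.0895, 0.1087]
eef_rot: [0.0, 0.938, 0.347, 0.0]
wrist_force: [0.2, 0.5, 4.2]
opening: 0.093
grasp_force: 60.0
```

>>> servo_tool(
  motion=[
    [[0,0,0,0,0.7],[0,0,0,0,0.6],[0,0,0,0,0.5],[0,0,0,0,0.3],[0,0,0,0,0]],
  ],
)

```text
time_s: 12.95
eef_pos: [0.548, -0.0893, 0.1084]
eef_rot: [-0.0, 0.938, 0.347, -0.0]
wrist_force: [-0.8, -0.9, -0.1]
opening: 0.494
grasp_force: 0.0
```

>>> servo_tool(
  motion=[
    [[0,0,0,0,-0.5],[0,0,0,0,-1],[0,0,0,0,-1],[0,0,0,0,-1]],
  ],
)

```text
time_s: 13.35
eef_pos: [0.5482, -0.0894, 0.1087]
eef_rot: [0.0, 0.938, 0.347, -0.0]
wrist_force: [0.1, 0.2, 0.8]
opening: 1.0
grasp_force: 0.0
```

>>> servo_tool(
  motion=[
    [[0,0,-1,0,-1],[0,0,-3,0,-1],[0,0,-6,0,-1],[0,0,-9,0,-1],[0,0,-12,0,-1]],
  ],
)

```text
time_s: 13.85
eef_pos: [0.5482, -0.0894, 0.2307]
eef_rot: [0.0, 0.938, 0.347, 0.0]
wrist_force: [-0.1, -0.3, -0.2]
opening: 1.001
grasp_force: 0.0
```

```bash
python3 - <<'E'
from h import *
o,c,Rt=wrist();np.savez('w5',**c);s=dict(ctrl.camera('scene'));np.savez('s5',**s);print(o['eef_pos'],o['wrist_force'],o['opening'])
save('w5',np.vstack([cv2.resize(c['pixels'][60:360,80:480],(400,300)),cv2.resize(s['pixels'][180:260,225:332],(400,299),interpolation=2)]))
for n,k in(('w',c),('s',s)):
    P=cloud(k);z=P[...,2];m=(np.hypot(P[...,0]-.548,P[...,1]+.089)<.03)
    g=k['pixels'].max(-1);t=m&(z>.105)&(z<.125)&(g<80)
    print(n,t.sum(),np.median(z[t]),mask_rect(t,k,.114))
    for a in np.arange(.058,.12,.01):
        q=m&(z>=a)&(z<a+.01);print(a.round(3),q.sum(),P[q].mean(0).round(4) if q.sum() else '')
E
```

```text
[ 0.54819235 -0.08935938  0.23071587] [-0.07220521 -0.32263256 -0.19520146] 1.0008218636988804
w 733 0.11245292877708525 (array([549.3, -88. ]), array([11.5, 43.5]), np.float64(-138.5), 733)
0.058 0 
0.068 0 
0.078 7 [ 0.5478 -0.0903  0.087 ]
0.088 29 [ 0.5631 -0.0772  0.0939]
0.098 38 [ 0.5634 -0.0753  0.1031]
0.108 725 [ 0.5486 -0.0885  0.1123]
0.118 0 
s 49 0.11330833174775692 (array([541.3, -91.8]), array([12.4, 54.8]), np.float64(-141.7), 49)
0.058 9 [ 0.5454 -0.0893  0.0636]
0.068 10 [ 0.5461 -0.09    0.0736]
0.078 3 [ 0.5444 -0.0869  0.0837]
0.088 18 [ 0.5375 -0.0938  0.0944]
0.098 24 [ 0.5392 -0.0929  0.1024]
0.108 53 [ 0.544  -0.0909  0.1132]
0.118 0
```

View pics/w5.png

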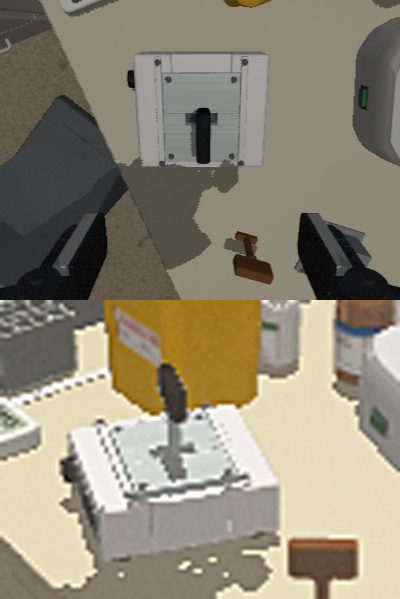

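The key stands upright in the plate, with its wing at crop (203,135) square to the slot. The wing top is at about 113 mm against 114 mm expected, so it is seated, and the robot is clear.

```bash
python3 -c "
from bench import ctrl
print(ctrl.hand_in())"
```

```text
the job is handed in; nothing more can be done
None
```

I handed the job in with the key locked: it stands upright in the plate, about square to the slot (within roughly 2°) and seated by the spring about 14–15 mm below the plate's top, the arm is clear, and no verdict was returned.

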